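Tuck the hold-down tab of a claim-tag tray

ROBOT

A 6-joint arm with a two-finger parallel gripper is mounted at the origin on a cart in front of the work surface, level with it; the furniture and walls round the work are solid. World frame = base frame: x ahead of the robot, y to its left, z up, the work surface at z = 0. Lengths are in mm, angles in rad, forces in N, time in s.
With the tool pointing down it reaches from about 375 to 925 mm from the base axis. Payload 5.7 kg.
Tool frame: the origin (TCP) lies midway between the tips of the shut fingers; the grasp point (between the pads) lies 19 mm behind it; x points along the fingers, y is the direction in which the jaws open and shut, and the axes are right-handed (so a half turn about x gives the same grasp; the last joint's range is limited). The gripper opens to 88 mm and grips with 3 to 60 N. Pads are 20 mm wide; open, the fingers measure 115 mm over their backs; the gripper's body (75 mm by 178 mm) begins 61 mm behind the grasp point.
Start: joints at [-1.416, 0.359, 1.51, -0, 1.272, -0.115], TCP at [159.909, -578.266, 222.623] pointing down, gripper open.
Joint ranges: [-2.97, 2.97], [-1.01, 2.36], [0.21, 2.38], [-0.96, 4.11], [0.2, 2.71], [-2.98, 2.98]. Speed limits (rad/s): [2.39, 2.39, 3.14, 3.14, 3.14, 3.14].

INTERFACE

Orientations are given as [roll, pitch, yaw] about the fixed x, y, z axes, in that order (R = Rz(yaw) Ry(pitch) Rx(roll)).
In Python, from station import telemetry, cams, manip gives the robot as it stands.
- The arm moves only by the tool send_rows, never from a script. Its argument "rows" is a list of rows, each a list of 7 numbers: the shift along the world's x, y, z normalised to -1 to 1, where 1 is 0.12 m, then the turn, a rotation vector about the world's x, y, z normalised to -1 to 1, where 1 is 180 degrees, then the closure, from 0 (fully open) to 1 (shut). In form: [[x, y, z, wx, wy, wz, jaw], ...]. A call has 1 to 5 rows; each row is the pose to reach, as a shift and turn from the pose commanded when the call began, turning the shorter way round; what a row does not reach only later rows make up. A row lasts 1/10 s, in which the tool goes at most 50 mm and 8.59 degrees, less where a joint would pass 70% of its speed; a pose out of reach is approached as far as the arm can. A call with a number of a shift or a turn outside -1 to 1 is refused whole. A call with a gripper value outside its range is refused whole. The fingers move at their own pace and stop on an object; "force" is the grip in N (left out, the last holds). Time passes only in rows, so rows that repeat a pose let the fingers close. It gives the time, the measured TCP pose, the force and the opening at its end, in the units of the state.
- telemetry.sense(): the state, without advancing time (a new reading comes with each control period).
- cams.capture(name): name is "side" or "top" or "wrist"; returns a dict with "color" (480x640x3 uint8, red, green, blue), "fov_y" (degrees; the focal length in pixels is half the picture's height over the tangent of half this angle, whatever the lens; pixels are square), "cx", "cy" (the principal point, pixels), "eye" and "rotation" of the camera in the world. Camera axes: x right, y up, looking along -z (the intrinsics and any distortion apply to the point x, -y, -z); pixel columns grow to the right and rows downward; lengths in mm; the calibration is good to about 2 mm. A picture is of the moment at which its call begins. There is no depth.
- manip.sign_off(): hands the job in, once; it reports no verdict.
The state is a dict: "time": time; "q": joint angles; "joint_velocities": joint speeds; "tau": joint torques, N m; "tcp_pos": TCP position; "orientation": TCP orientation; "ft_force": force on the tool from outside, world axes, zero at the start; "ft_torque": the same for the moment, N m; "finger_gap": opening from 0.0 (shut) to 1.0 (fully open).
Only numpy, scipy, OpenCV 4.12 (cv2) and the standard library are available. Lean on these libraries where they do the work, as an engineer would, in place of code of your own. Each camera call takes 0.05 s, during which the arm holds its last target.

TASK

Close the claim-tag tray on the counter: with a fingertip, fold its hinged blue tab down over the white tag pack, keep it down against its spring and push it by its white ridge until it is fully home beneath the orange lip, so that it stays tucked when you let go. Push gently and do not pinch or lift anything; leave the tag pack lying in the tray and the stamp, spool and tin beside it where they are, and finish clear of everything.

Things in the scene. Friction and masses are not known exactly. Their poses are not given: they have to be found in the camera images.
- tray: Grey tray 106 x 136 x 42 mm fixed to the counter. Origin: on the counter beneath its middle; z up. Tab's hinge at its +y end, lip at its -y end. Side walls 19 mm high. A grey cheek stands at either side of the hinge, 34 to 40 mm from the middle in x, y = +24 to +70 mm, 33 mm high; open between them. Keep fingers clear of the lip: you push the ridge, not the tab's edge
- tab (a joint): Hinge angle (rad) of the blue tab: 0 = folded flat (firm stop), 1.57 = upright, grows as it opens toward the tray's +y. A weak spring drives it to about 1.4 with friction: it stands at 1.2 to 1.65 at first and springs up to 0.9 or so if let go untucked; about 1 N near the ridge folds it. Tucked and let go it rises against the lip to about 0.07
- tab_pivot (a joint): How far the hinge pin, and the tab with it, has slid toward the lip (m): 0 at first, 0.018 = fully home (stop). About 3 N of friction holds it where it is. At 0 the folded tab's edge lies 5 mm short of the lip's mouth; at 0.018 it is 7 mm past point lip. Slide it only once the tab is folded: the edge enters if the tab is within 0.1 rad of flat
- tab_hinge (a point): Middle of the hinge line, which runs along the tray's x, 26 mm above the counter, at tray x = 0, y = +44 mm when tab_pivot is 0 (moves toward -y as it slides). The line lies in the tab's middle plane
- tab_edge (a point): Middle of the blue tab's free edge, 80 mm from the hinge line, in the tab's middle plane. The tab is 56 mm wide (along the hinge) and 4 mm thick; folded flat its top is 28 mm above the counter
- tab_ridge (a point): Middle of the top of the white ridge on the tab's upper face (the face toward tray +y when upright, up when flat). The ridge runs across the tab, 50 mm long, 56 to 62 mm from the hinge line, 9 mm high over the tab's face; push it from its hinge side toward the lip
- lip (a point): Point on the underside of the orange lip where its flat part begins, at tray y = -47 mm, 34 mm above the counter. The lip is a bar 76 mm long in x, from y = -66 to -41 mm; underside 34 mm high, top 39 mm; its flared mouth at y = -41 mm opens to 39 mm, top 42 mm. The tab's edge goes beneath it toward tray -y
- tag_pack: Loose white banded tag pack 88 x 48 x 16 mm lying in the tray beneath the tab; origin at the centre of its underside
- stamp: Loose date stamp with wooden handle, 31 x 52 x 88 mm, upright beyond the tray's +x side; origin at the centre of its underside; must stay
- spool: Loose red thread spool, 28 mm across, 48 mm high, upright beyond the lip end (-y); origin at the centre of its underside; must stay
- tin: Loose red round tin, 69 mm across, 26 mm high, on the tray's -x side; origin at the centre of its underside; must stay
Things that resemble listed ones, but are neither listed nor needed, are in the scene too. Of the things like the tin, leave any that is yellow; of the rest the smaller one is meant.

How it is judged (in metres and radians):
At the end, for the whole second after the job is handed in: Tab within 0.13 rad of flat and at rest, slid at least 14 of its 18 mm, its free edge below the lip's underside and past the front of its flat part; tag pack flat in the tray within 20 mm of its start; stamp, spool and tin upright within 20 mm of where they stood (value of joint tab below 0.13 rad and value of joint tab_pivot above 0.014 m and z of tab_edge in the frame of lip below 0 m and y of tab_edge in the frame of lip below -0.001 m and velocity of joint tab below 0.05 rad/s and distance of each of tag_pack, stamp, spool, tin from where it was at the start of the episode below 0.02 m and angle between tag_pack's own z axis and vertical below 0.1 rad and angle between each of stamp, spool, tin's own z axis and vertical below 0.15 rad); the robot touches nothing.
It fails at once if the tab is pushed or pinched with more than 30 N (contact force between the fingers and tab above 30 N).
It fails at once if the lip or tray is pushed with more than 30 N (contact force between the arm and tray above 30 N).
It fails at once if the tag pack is lifted or shifted more than 20 mm (distance of tag_pack from where it was at the start of the episode above 0.02 m).
It fails at once if the stamp, spool or tin is lifted, carried or shifted more than 20 mm (distance of any of stamp, spool, tin from where it was at the start of the episode above 0.02 m).
It also fails if it takes over 38 s, if anything falls off the work surface, if the arm or the gripper's body presses on something with over 40 N, if the wrist force passes 120 N, or if a joint passes its speed limit or range.

## Working session

There is one attempt and no reset: what is moved stays moved. The work goes in short steps, Python scripts to look and compute and a tool call to move; the robot and the scene stay as the last step left them, time stands still between calls to the robot, and variables do not carry over. Pictures are saved under pics/ and viewed, and the job is handed in when it is done.

Besides the shell and the picture viewer there is one more tool, called after "Request:" in YAML: its name, and indented under it one key for each argument. send_rows: Moves the arm, as the interface text tells. Scaled input: -1 to 1 covers 0.12 m each way for a shift and 180 degrees each way for a turn. Its arguments: {"type":"object","properties":{"rows":{"type":"array"},"force":{"type":"number"}},"required":["rows"]}

```bash
ls; mkdir -p pics
python3 - <<'E'
from station import telemetry, cams, manip
import cv2,numpy as np
s=telemetry.sense();print(s)
for n in ["side","top","wrist"]:
    c=cams.capture(n);cv2.imwrite(f"pics/{n}0.png",c["color"][:,:,::-1]);print(n,{k:v for k,v in c.items() if k!="color"})
E
```

```text
pics
{'time': 0.0, 'q': array([-1.41608684e+00,  3.59541564e-01,  1.51142417e+00, -3.51303334e-06,
        1.27251629e+00, -1.15096986e-01]), 'joint_velocities': array([ 6.79131534e-04, -9.13018024e-04, -4.11442285e-05, -9.02960774e-04,
        2.17993603e-03,  9.21900637e-04]), 'tau': array([ 2.01007337e-03, -5.15374768e+01, -2.70724458e+01,  6.78458903e-02,
        3.51574388e-02, -1.58126977e-04]), 'tcp_pos': array([ 159.81184709, -577.60151337,  221.79098927]), 'orientation': array([-1.68411708,  1.56890696,  1.72728308]), 'ft_force': array([-0.4282431 ,  0.37329828,  0.79808213]), 'ft_torque': array([ 0.04247427, -0.01642295, -0.03893891]), 'finger_gap': 0.9961478226556759}
side {'fov_y': 42.90454829530433, 'cx': 323.41977428040576, 'cy': 240.26882601999876, 'eye': array([ 339.21068462, -839.24531851,  591.08359508]), 'rotation': array([ 0.88255904, -0.00818353, -0.33991131])}
top {'fov_y': 56.11003936189048, 'cx': 317.1180322838636, 'cy': 228.94168124669798, 'eye': array([ 513.73451692, -227.76559424,  894.30130109]), 'rotation': array([ 0.04799034, -0.01802405, -1.59324528])}
wrist {'fov_y': 71.77290605031193, 'cx': 319.7244036719321, 'cy': 240.79061971021423, 'eye': array([ 238.40097948, -555.14069045,  383.74903237]), 'rotation': array([-0.30169025,  0.00217328, -1.30199658])}
```

View pics/side0.png

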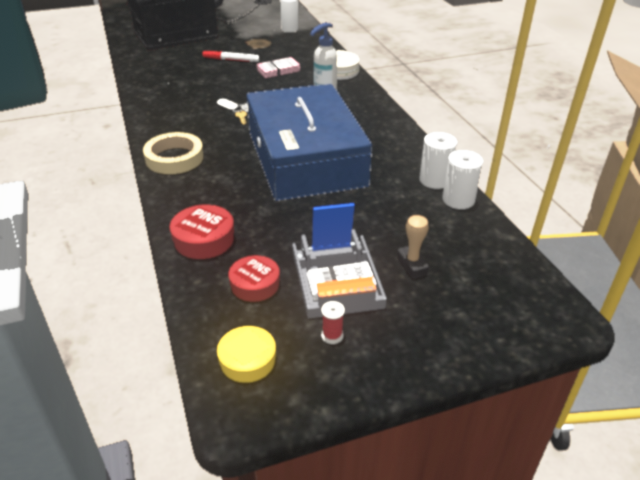

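View pics/top0.png

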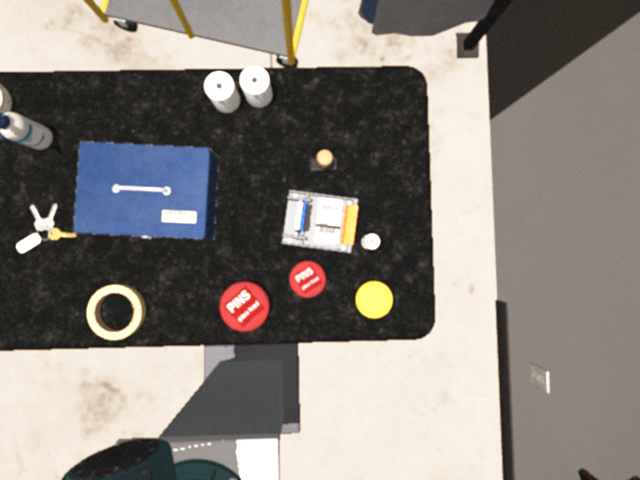

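View pics/wrist0.png

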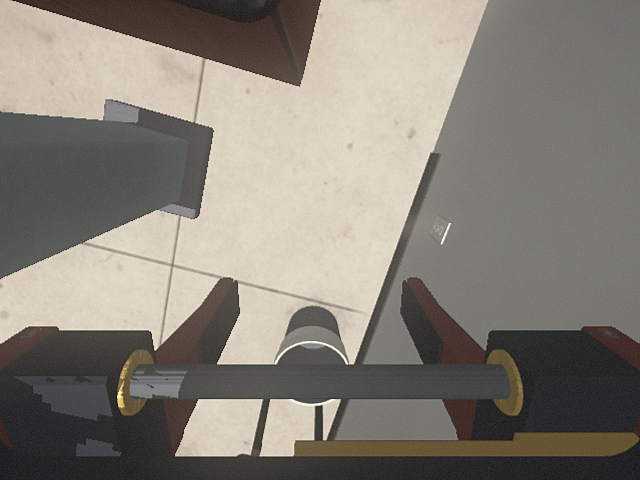

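```bash
cat > h.py <<'E'
import numpy as np,cv2
from scipy.spatial.transform import Rotation as R
def ray(c,u,v):
    f=240/np.tan(np.radians(c["fov_y"]/2))
    d=np.array([(u-c["cx"])/f,-(v-c["cy"])/f,-1.])
    return R.from_euler("xyz",c["rotation"]).as_matrix()@d
def at_z(c,u,v,z):
    d=ray(c,u,v);e=c["eye"];return e+d*(z-e[2])/d[2]
def proj(c,p):
    f=240/np.tan(np.radians(c["fov_y"]/2))
    q=R.from_euler("xyz",c["rotation"]).as_matrix().T@(np.asarray(p,float)-c["eye"])
    return c["cx"]+f*q[0]/-q[2], c["cy"]-f*q[1]/-q[2]
def tri(c1,p1,c2,p2):
    d1=ray(c1,*p1);d2=ray(c2,*p2);d1/=np.linalg.norm(d1);d2/=np.linalg.norm(d2)
    A=np.c_[d1,-d2];t=np.linalg.lstsq(A,c2["eye"]-c1["eye"],rcond=None)[0]
    a=c1["eye"]+t[0]*d1;b=c2["eye"]+t[1]*d2
    return (a+b)/2,np.linalg.norm(a-b)
def crop(c,x0,y0,x1,y1,name,k=5):
    im=c["color"][y0:y1,x0:x1,::-1]
    cv2.imwrite("pics/"+name,cv2.resize(im,None,fx=k,fy=k,interpolation=cv2.INTER_CUBIC))
E
python3 - <<'E'
import cv2
t=cv2.imread("pics/top0.png");s=cv2.imread("pics/side0.png")
cv2.imwrite("pics/t1.png",cv2.resize(t[140:310,270:400],None,fx=4.6,fy=3.5*4.6/4.6*1.0 if 0 else 3.5) if 0 else cv2.resize(t[145:295,275:395],None,fx=4,fy=4,interpolation=2))
cv2.imwrite("pics/s1.png",cv2.resize(s[195:345,280:440],None,fx=4,fy=4,interpolation=2))
E
```

```text
(no output)
```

View pics/t1.png

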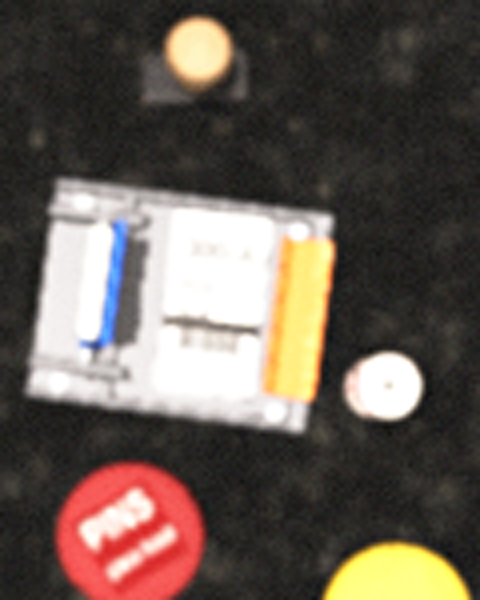

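View pics/s1.png

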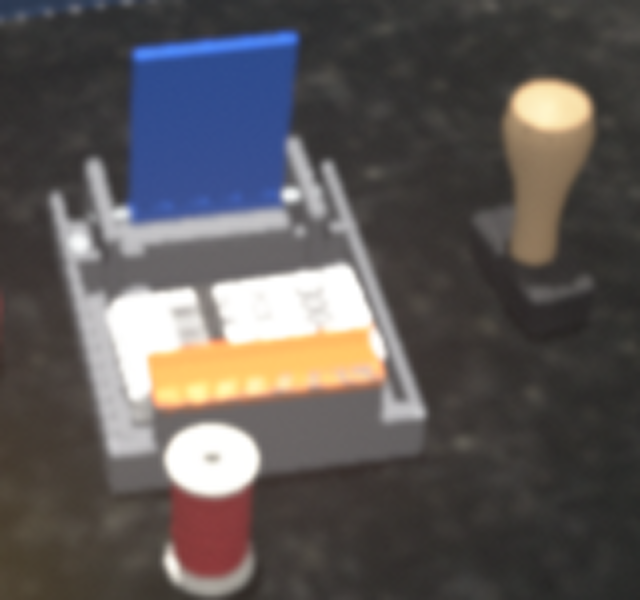

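```bash
cat > fit.py <<'E'
from h import *
import pickle
from station import cams
from scipy.optimize import least_squares
T=cams.capture("top");S=cams.capture("side")
pickle.dump((T,S),open("ts.pkl","wb"))
t=lambda u,v:(275+u/4,145+v/4); s=lambda u,v:(280+u/4,195+v/4)
ob=[(T,t(58,180),(-1*-53,68,19)),(T,t(333,213),(53,-68,19)),(T,t(303,432),(-53,-68,19)),(T,t(27,396),(-53,68,19)),
(T,t(283,236),(38,-41,42)),(T,t(333,240),(38,-66,39)),(T,t(315,402),(-38,-66,39)),(T,t(263,395),(-38,-41,42)),
(S,s(113,490),(-53,-68,0)),(S,s(425,447),(53,-68,0)),(S,s(55,195),(-53,68,19)),(S,s(328,162),(53,68,19)),(S,s(425,410),(53,-68,19)),(S,s(383,380),(38,-66,39)),(S,s(155,408),(-38,-66,39))]
def w(p,q):
    c,k=np.cos(p[2]),np.sin(p[2]);return np.array([p[0]+c*q[0]-k*q[1],p[1]+k*q[0]+c*q[1],q[2]])
def res(p): return np.ravel([np.array(proj(c,w(p,q)))-uv for c,uv,q in ob])
r=least_squares(res,[520,-240,0],loss="soft_l1");print(r.x,np.degrees(r.x[2]));print(res(r.x).reshape(-1,2).round(1))
P=r.x
# tab angle: top edge in side
for th in np.arange(1.2,1.7,.05):
    y=44-80*np.cos(th);z=26+80*np.sin(th)
    a=proj(S,w(P,(-28,y,z)));b=proj(S,w(P,(28,y,z)));e=proj(T,w(P,(28,y,z)));f=proj(T,w(P,(-28,y,z)))
    print(round(th,2),np.round([(a[0]-280)*4,(a[1]-195)*4,(b[0]-280)*4,(b[1]-195)*4,(e[0]-275)*4,(e[1]-145)*4,(f[0]-275)*4,(f[1]-145)*4]))
for n,c,u,z in [("spool",T,t(386,386),48),("stamp",T,t(199,50),88),("tin",T,t(130,535),26)]: print(n,at_z(c,*u,z))
E
python3 fit.py
```

```text
[ 5.71051306e+02 -2.52137113e+02 -1.48231883e-01] -8.493061268121206
[[ 0.2 -0.4]
 [ 0.5  0.2]
 [ 1.4 -0.8]
 [ 0.9 -0.5]
 [-0.7 -1. ]
 [-0.3 -0.2]
 [-0.7 -1.2]
 [-0.6 -1.1]
 [-0.9  2.3]
 [-1.   2.4]
 [-2.3 -0.1]
 [-0.2 -0.1]
 [ 0.1  1.6]
 [ 0.1 -1.5]
 [-0.3 -0.9]]
1.2 [139.  97. 304.  78. 163. 224. 147. 350.]
1.25 [137.  87. 302.  68. 154. 223. 138. 349.]
1.3 [135.  77. 299.  59. 146. 221. 130. 347.]
1.35 [133.  68. 297.  50. 137. 220. 121. 346.]
1.4 [130.  59. 294.  41. 128. 219. 112. 345.]
1.45 [128.  51. 291.  33. 119. 217. 103. 344.]
1.5 [126.  43. 289.  25. 110. 216.  94. 343.]
1.55 [124.  35. 286.  18. 101. 215.  85. 341.]
1.6 [122.  29. 283.  11.  92. 214.  76. 340.]
1.65 [120.  22. 281.   5.  83. 213.  67. 339.]
spool [ 528.15026562 -345.81088752   48.        ]
stamp [ 681.05300166 -259.85817253   88.        ]
tin [ 459.77495008 -223.73822502   26.        ]
```

Run:
```python
from station import telemetry
from h import *
s=telemetry.sense();M=R.from_euler("xyz",s["orientation"]).as_matrix();print(s["time"],M.round(3))
y=M[:,1];print(np.degrees(np.arctan2(y[1],y[0])))
```

```text
0.25 [[-0.     0.266 -0.964]
 [ 0.001 -0.964 -0.266]
 [-1.    -0.001 -0.   ]]
-74.54465703068159
```

Request:
send_rows:
  rows:
    - [0.9,0.8,0,0,0,0.09,1]
    - [0.9,0.8,0,0,0,0.09,1]
    - [0.9,0.8,0,0,0,0.09,1]
    - [0.9,0.8,0,0,0,0.09,1]
  force: 10

```text
time: 0.65
tcp_pos: [271.0, -478.1, 222.5]
orientation: [-2.474, 1.568, 1.224]
ft_force: [-0.8, -0.8, -0.1]
finger_gap: 0.672
```

Request:
send_rows:
  rows:
    - [0.9,0.8,0,0,0,0.09,1]
    - [0.9,0.8,0,0,0,0.09,1]
    - [0.9,0.8,0,0,0,0.09,1]
    - [0.9,0.8,0,0,0,0.09,1]

```text
time: 1.05
tcp_pos: [378.7, -383.2, 222.6]
orientation: [-3.098, 1.569, 0.883]
ft_force: [-0.1, -0.6, -0.5]
finger_gap: 0.312
```

Request:
send_rows:
  rows:
    - [0.9,0.8,0,0,0,0.09,1]
    - [0.9,0.8,0,0,0,0.09,1]
    - [0.9,0.8,0,0,0,0.09,1]
    - [0.9,0.8,0,0,0,0.09,1]

```text
time: 1.45
tcp_pos: [486.8, -288.4, 222.6]
orientation: [2.353, 1.569, 0.333]
ft_force: [-1.5, 0.1, -0.2]
finger_gap: 0.002
```

Request:
send_rows:
  rows:
    - [0.8,0.8,-0.1,0,0,0.097,1]
    - [0.8,0.8,-0.1,0,0,0.097,1]
    - [0.8,0.8,-0.1,0,0,0.097,1]
    - [0.8,0.8,-0.1,0,0,0.097,1]
    - [0.8,0.8,-0.1,0,0,0.097,1]

```text
time: 1.95
tcp_pos: [579.3, -195.5, 210.2]
orientation: [-0.916, 1.569, -2.634]
ft_force: [0.3, -0.8, -0.0]
finger_gap: 0.004
```

```bash
cat > look.py <<'E'
import sys
from station import telemetry,cams
from h import *
s=telemetry.sense();M=R.from_euler("xyz",s["orientation"]).as_matrix()
print(s["time"],s["tcp_pos"].round(1),"yang",np.degrees(np.arctan2(M[1,1],M[0,1])).round(2),"xaxis",M[:,0].round(3),s["ft_force"].round(2),s["finger_gap"])
P=np.array([571.05,-252.1,-0.1482]);c,k=np.cos(P[2]),np.sin(P[2]);d=s["tcp_pos"][:2]-P[:2]
print("tray xy",(c*d[0]+k*d[1]).round(1),(-k*d[0]+c*d[1]).round(1))
for n in sys.argv[2:]:
    C=cams.capture(n);cv2.imwrite(f"pics/{n}{sys.argv[1]}.png",C["color"][:,:,::-1])
    import pickle;pickle.dump(C,open(f"{n}{sys.argv[1]}.pkl","wb"))
E
python3 look.py 1 wrist
```

```text
1.95 [ 579.3 -195.5  210.2] yang -8.47 xaxis [-0.001 -0.001 -1.   ] [ 0.26 -0.8  -0.  ] 0.004392270166486024
tray xy -0.2 57.2
```

View pics/wrist1.png

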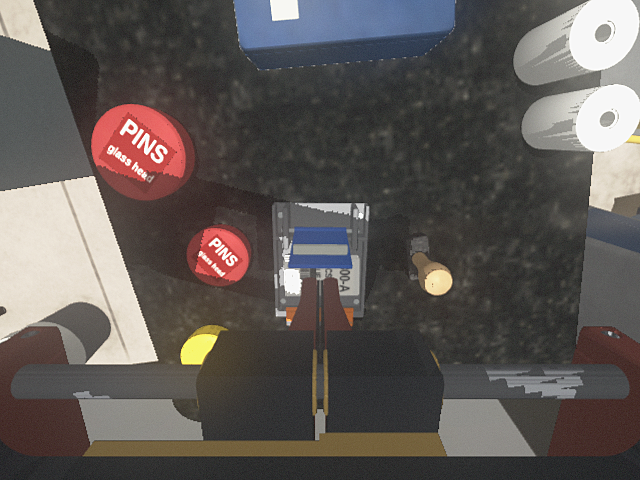

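Run:
```python
from h import *
import pickle
C=pickle.load(open("wrist1.pkl","rb"));P=[571.05,-252.1,-.1482]
def w(q):
    c,k=np.cos(P[2]),np.sin(P[2]);return np.array([P[0]+c*q[0]-k*q[1],P[1]+k*q[0]+c*q[1],q[2]])
im=C["color"][:,:,::-1].copy()
im=cv2.resize(im[180:330,250:400],None,fx=4,fy=4,interpolation=2)
def m(q,col):
    u,v=proj(C,w(q));cv2.circle(im,(int((u-250)*4),int((v-180)*4)),4,col,1)
for q in [(-53,68,19),(53,68,19),(53,-68,19),(-53,-68,19)]: m(q,(0,255,0))
for x in(-37,37):
  for y in (24,70): m((x,y,33),(255,0,255))
for th,col in [(1.3,(0,255,255)),(1.4,(0,0,255)),(1.5,(255,255,0))]:
  for x in (-28,28): m((x,44-80*np.cos(th),26+80*np.sin(th)),col)
  for x in (-25,25): m((x,44-59*np.cos(th)+11*np.sin(th),26+59*np.sin(th)+11*np.cos(th)),col)
cv2.imwrite("pics/w1c.png",im)
```

```text
(no output)
```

View pics/w1c.png

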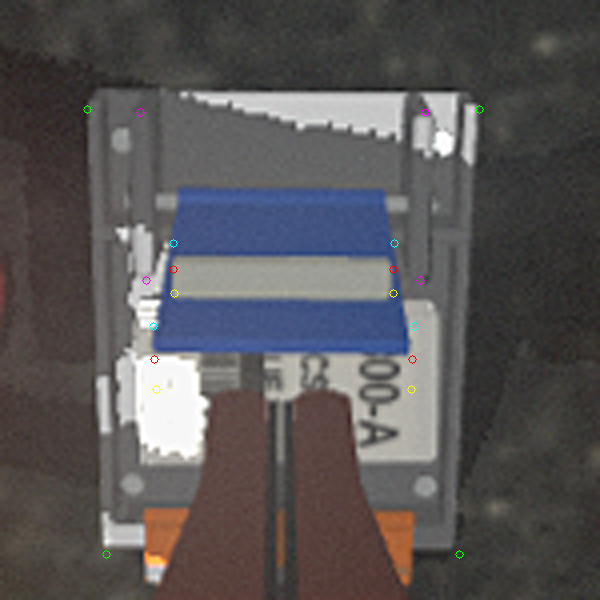

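Request:
send_rows:
  rows:
    - [0.02,0.12,-0.5,0,0,0,1]
    - [0.02,0.12,-0.8,0,0,0,1]
    - [0.02,0.12,-0.8,0,0,0,1]

```text
time: 2.3
tcp_pos: [576.4, -179.5, 109.3]
orientation: [-1.782, 1.559, 2.781]
ft_force: [-0.6, 0.9, -0.7]
finger_gap: 0.004
```

Request:
send_rows:
  rows:
    - [0,0,-0.3,0,0,0,1]
    - [0,0,-0.3,0,0,0,1]

```text
time: 2.5
tcp_pos: [579.7, -180.7, 77.2]
orientation: [-1.733, 1.566, 2.83]
ft_force: [0.0, 1.5, -0.4]
finger_gap: 0.005
```

```bash
python3 look.py 2 side top; python3 -c "
import cv2
s=cv2.imread('pics/side2.png');t=cv2.imread('pics/top2.png')
cv2.imwrite('pics/c2.png',cv2.hconcat([cv2.resize(s[140:330,260:460],(400,380),interpolation=2),cv2.resize(t[130:320,240:440],(400,380),interpolation=2)]))"
```

```text
2.5 [ 579.7 -180.7   77.2] yang -8.58 xaxis [-0.005  0.002 -1.   ] [ 0.04  1.53 -0.41] 0.004858423253179824
tray xy -2.0 71.9
```

View pics/c2.png

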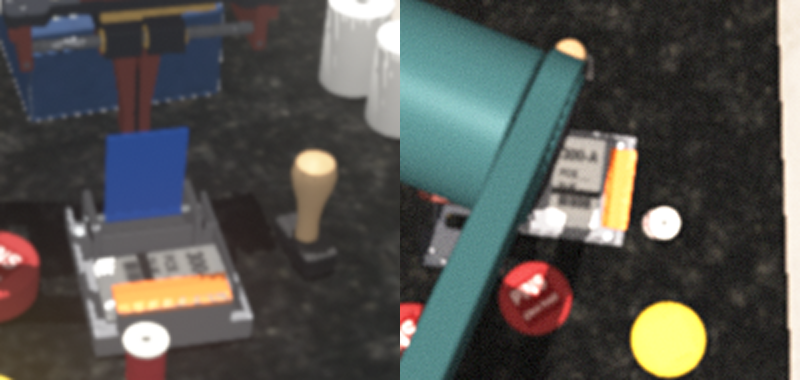

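Request:
send_rows:
  rows:
    - [-0.005,-0.04,0,0,0,0,1]
    - [-0.01,-0.08,0,0,0,0,1]
    - [-0.015,-0.12,0,0,0,0,1]
    - [-0.018,-0.16,0,0,0,0,1]
    - [-0.02,-0.19,0,0,0,0,1]

```text
time: 3.1
tcp_pos: [580.0, -203.3, 79.0]
orientation: [1.163, 1.57, -0.556]
ft_force: [-0.5, 0.8, 0.5]
finger_gap: 0.006
```

Request:
send_rows:
  rows:
    - [-0.006,-0.04,-0.03,0,0,0,1]
    - [-0.014,-0.09,-0.065,0,0,0,1]
    - [-0.02,-0.13,-0.08,0,0,0,1]
    - [-0.025,-0.165,-0.096,0,0,0,1]
    - [-0.03,-0.2,-0.12,0,0,0,1]

```text
time: 3.6
tcp_pos: [576.1, -227.0, 63.9]
orientation: [-1.931, 1.57, 2.633]
ft_force: [0.8, 0.1, 1.2]
finger_gap: 0.004
```

```bash
python3 look.py 3 side wrist; python3 -c "
import cv2
s=cv2.imread('pics/side3.png');t=cv2.imread('pics/wrist3.png')
cv2.imwrite('pics/c3.png',cv2.hconcat([cv2.resize(s[140:330,260:460],(400,380),interpolation=2),cv2.resize(t[180:370,220:420],(400,380),interpolation=2)]))"
```

```text
3.6 [ 576.1 -227.    63.9] yang -8.49 xaxis [-0.  0. -1.] [0.76 0.09 1.22] 0.004081909708461098
tray xy 1.3 25.6
```

View pics/c3.png

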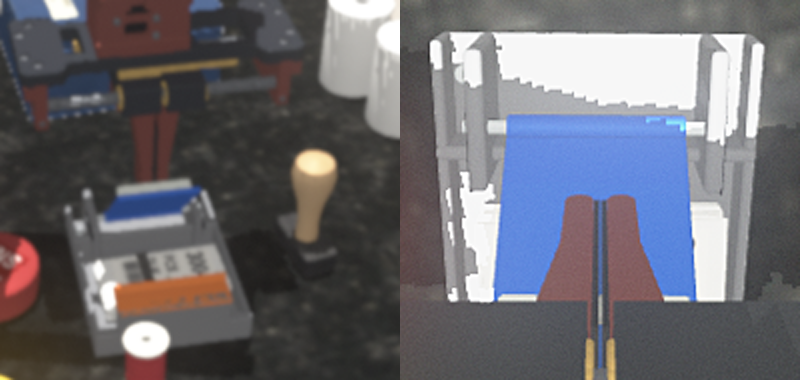

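Request:
send_rows:
  rows:
    - [-0.004,-0.03,-0.02,0,0,0,1]
    - [-0.012,-0.08,-0.075,0,0,0,1]
    - [-0.016,-0.105,-0.11,0,0,0,1]
    - [-0.019,-0.124,-0.15,0,0,0,1]
    - [-0.022,-0.145,-0.2,0,0,0,1]

```text
time: 4.2
tcp_pos: [573.8, -244.4, 39.9]
orientation: [1.351, 1.571, -0.368]
ft_force: [-0.0, 1.1, 1.4]
finger_gap: 0.007
```

```bash
python3 look.py 4 side wrist; python3 -c "
import cv2
s=cv2.imread('pics/side4.png');t=cv2.imread('pics/wrist4.png')
cv2.imwrite('pics/c4.png',cv2.hconcat([cv2.resize(s[140:330,260:460],(400,380),interpolation=2),cv2.resize(t[180:370,220:420],(400,380),interpolation=2)]))"
```

```text
4.2 [ 573.8 -244.4   39.9] yang -8.49 xaxis [ 0. -0. -1.] [-0.02  1.12  1.39] 0.00747618224872929
tray xy 1.6 8.1
```

View pics/c4.png

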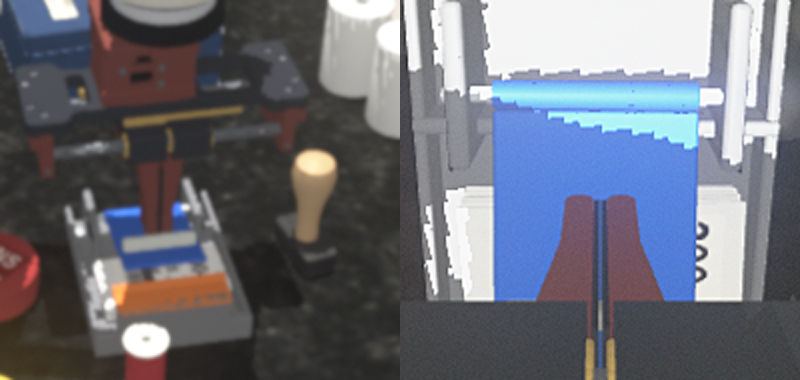

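Request:
send_rows:
  rows:
    - [-0.001,-0.007,-0.03,0,0,0,1]
    - [-0.002,-0.013,-0.06,0,0,0,1]
    - [-0.002,-0.013,-0.085,0,0,0,1]
    - [-0.002,-0.013,-0.1,0,0,0,1]
    - [-0.002,-0.013,-0.1,0,0,0,1]

```text
time: 4.8
tcp_pos: [573.4, -245.8, 28.3]
orientation: [-0.318, 1.57, -2.037]
ft_force: [-1.2, -0.5, 2.1]
finger_gap: 0.002
```

Request:
send_rows:
  rows:
    - [0,0,-0.01,0,0,0,1]
    - [0,0,-0.01,0,0,0,1]
    - [0,0,-0.01,0,0,0,1]

```text
time: 5.1
tcp_pos: [573.5, -245.9, 27.9]
orientation: [0.613, 1.57, -1.106]
ft_force: [-2.5, -0.2, 8.5]
finger_gap: 0.007
```

Request:
send_rows:
  rows:
    - [0,-0.01,0.004,0,0,0,1]
    - [-0.003,-0.02,0.004,0,0,0,1]
    - [-0.005,-0.03,0.004,0,0,0,1]
    - [-0.006,-0.04,0.004,0,0,0,1]

```text
time: 5.5
tcp_pos: [572.9, -249.5, 28.0]
orientation: [3.079, 1.569, 1.36]
ft_force: [-1.0, 3.1, 6.4]
finger_gap: 0.008
```

```bash
python3 look.py 5 side; python3 -c "
import cv2
s=cv2.imread('pics/side5.png')
cv2.imwrite('pics/c5.png',cv2.resize(s[220:320,285:405],None,fx=5,fy=5,interpolation=2))"
```

```text
5.5 [ 572.9 -249.5   28. ] yang -8.5 xaxis [ 0.     0.001 -1.   ] [-0.98  3.09  6.37] 0.007903894578995624
tray xy 1.4 2.9
```

View pics/c5.png

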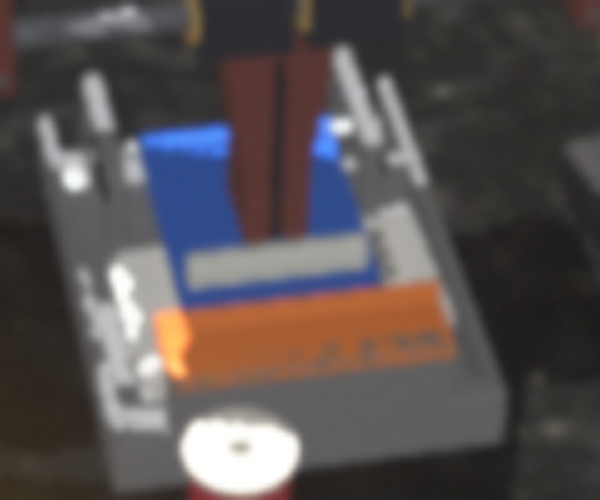

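Request:
send_rows:
  rows:
    - [-0.002,-0.012,0.002,0,0,0,1]
    - [-0.004,-0.025,0.002,0,0,0,1]
    - [-0.006,-0.037,0.002,0,0,0,1]
    - [-0.007,-0.05,0.002,0,0,0,1]

```text
time: 5.95
tcp_pos: [571.9, -255.6, 28.1]
orientation: [-2.946, 1.57, 1.618]
ft_force: [-0.4, 3.0, 6.1]
finger_gap: 0.005
```

Request:
send_rows:
  rows:
    - [-0.002,-0.012,0.002,0,0,0,1]
    - [-0.004,-0.025,0.002,0,0,0,1]
    - [-0.006,-0.037,0.002,0,0,0,1]
    - [-0.007,-0.05,0.002,0,0,0,1]

```text
time: 6.35
tcp_pos: [570.9, -262.0, 28.1]
orientation: [-2.512, 1.57, 2.052]
ft_force: [-1.9, 4.5, 5.5]
finger_gap: 0.011
```

```bash
python3 look.py 6 side; python3 -c "
import cv2
s=cv2.imread('pics/side6.png')
cv2.imwrite('pics/c6.png',cv2.resize(s[220:320,285:405],None,fx=5,fy=5,interpolation=2))"
```

```text
6.35 [ 570.9 -262.    28.1] yang -8.48 xaxis [-0.     0.001 -1.   ] [-1.93  4.48  5.55] 0.01142964760135357
tray xy 1.3 -9.8
```

View pics/c6.png

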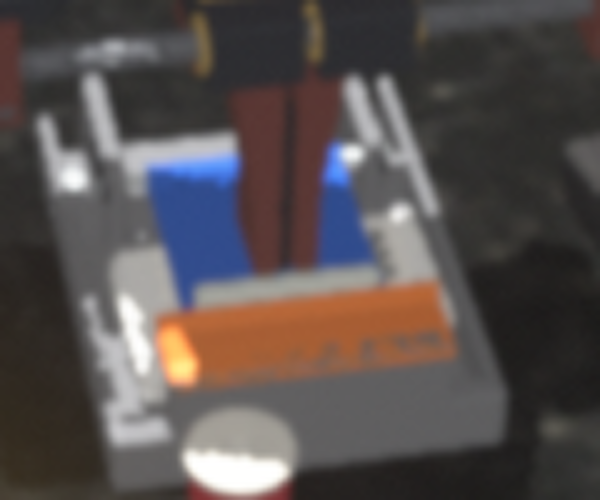

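Request:
send_rows:
  rows:
    - [-0.002,-0.012,0,0,0,0,1]
    - [-0.004,-0.025,0,0,0,0,1]
    - [-0.006,-0.037,0,0,0,0,1]
    - [-0.007,-0.05,0,0,0,0,1]

```text
time: 6.8
tcp_pos: [570.3, -267.9, 28.1]
orientation: [-3.12, 1.57, 1.444]
ft_force: [-0.6, 3.8, 5.9]
finger_gap: 0.006
```

Request:
send_rows:
  rows:
    - [-0.001,-0.008,0,0,0,0,1]
    - [-0.002,-0.016,0,0,0,0,1]
    - [-0.002,-0.016,0,0,0,0,1]

```text
time: 7.1
tcp_pos: [570.1, -270.3, 28.1]
orientation: [2.463, 1.571, 0.744]
ft_force: [-0.2, 3.3, 5.2]
finger_gap: 0.004
```

Still sliding freely; continue in 1 mm steps to the stop.

Request:
send_rows:
  rows:
    - [-0.001,-0.008,0,0,0,0,1]
    - [-0.001,-0.008,0,0,0,0,1]

```text
time: 7.3
tcp_pos: [569.9, -271.2, 28.0]
orientation: [2.858, 1.571, 1.139]
ft_force: [-0.1, 3.6, 5.4]
finger_gap: 0.008
```

Request:
send_rows:
  rows:
    - [-0.001,-0.008,0,0,0,0,1]
    - [-0.001,-0.008,0,0,0,0,1]

```text
time: 7.5
tcp_pos: [569.9, -271.9, 28.0]
orientation: [2.983, 1.57, 1.264]
ft_force: [2.0, 3.7, 4.5]
finger_gap: 0.005
```

```bash
python3 look.py 7 side; python3 -c "
import cv2
s=cv2.imread('pics/side7.png')
cv2.imwrite('pics/c7.png',cv2.resize(s[220:320,285:405],None,fx=5,fy=5,interpolation=2))"
```

```text
7.5 [ 569.9 -271.9   28. ] yang -8.5 xaxis [ 0.     0.001 -1.   ] [1.97 3.69 4.54] 0.005143126713198912
tray xy 1.8 -19.7
```

View pics/c7.png

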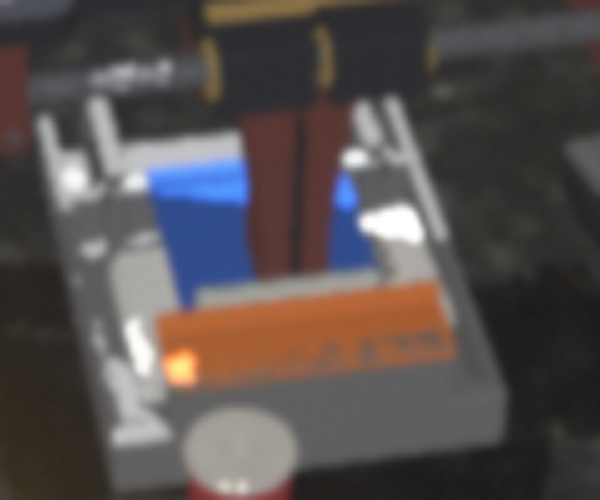

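Run:
```python
from h import *
import pickle
P=[571.05,-252.1,-.1482]
def w(q):
    c,k=np.cos(P[2]),np.sin(P[2]);return np.array([P[0]+c*q[0]-k*q[1],P[1]+k*q[0]+c*q[1],q[2]])
C=pickle.load(open("side7.pkl","rb"))
for s in (0,6,12,18):
    print(s,[np.round((np.array(proj(C,w(q)))-(285,220))*5) for q in [(-25,-12-s,37),(25,-12-s,37),(-25,-18-s,37),(-28,44-s,28)]])
for n in "57":
    C=pickle.load(open(f"side{n}.pkl","rb"));im=cv2.resize(C["color"][245:300,305:385,::-1],None,fx=10,fy=10,interpolation=2);cv2.imwrite(f"pics/d{n}.png",im)
```

```text
0 [array([177., 241.]), array([357., 219.]), array([182., 256.]), array([130., 137.])]
6 [array([182., 256.]), array([362., 233.]), array([186., 270.]), array([134., 150.])]
12 [array([186., 270.]), array([368., 248.]), array([190., 285.]), array([138., 163.])]
18 [array([190., 285.]), array([373., 262.]), array([194., 301.]), array([142., 177.])]
```

View pics/d7.png

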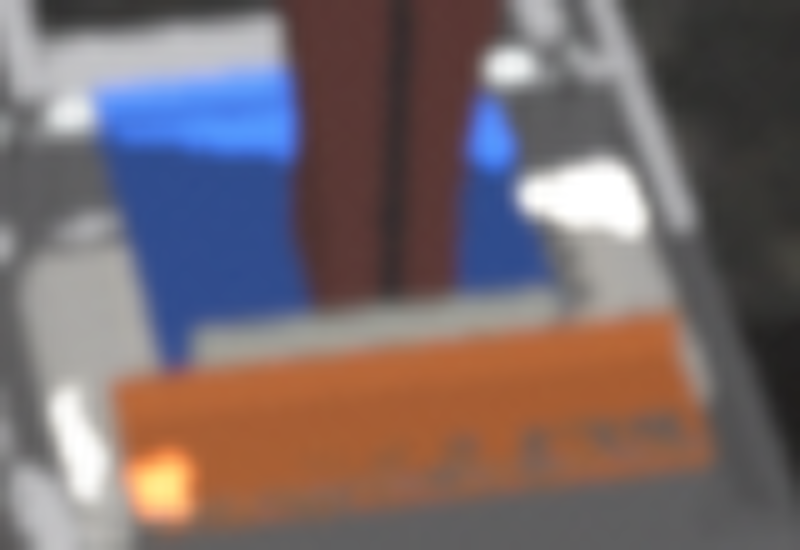

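View pics/d5.png

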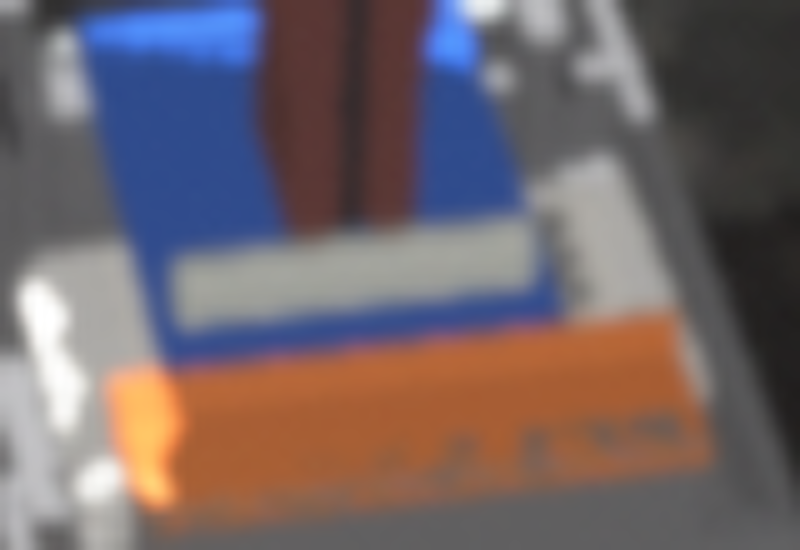

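Request:
send_rows:
  rows:
    - [-0.001,-0.008,0,0,0,0,1]
    - [-0.001,-0.008,0,0,0,0,1]

```text
time: 7.75
tcp_pos: [569.8, -271.9, 27.9]
orientation: [-3.066, 1.569, 1.497]
ft_force: [2.1, 7.0, 5.5]
finger_gap: 0.005
```

Request:
send_rows:
  rows:
    - [-0.001,-0.008,0,0,0,0,1]
    - [-0.001,-0.008,0,0,0,0,1]

```text
time: 7.95
tcp_pos: [569.7, -272.0, 27.8]
orientation: [-3.014, 1.567, 1.549]
ft_force: [2.4, 10.6, 6.7]
finger_gap: 0.002
```

Request:
send_rows:
  rows:
    - [-0.001,-0.008,0,0,0,0,1]
    - [-0.001,-0.008,0,0,0,0,1]

```text
time: 8.15
tcp_pos: [569.7, -272.0, 27.8]
orientation: [-3.009, 1.566, 1.554]
ft_force: [4.0, 13.0, 6.1]
finger_gap: 0.004
```

Request:
send_rows:
  rows:
    - [0.001,0.012,0,0,0,0,1]
    - [0.002,0.018,0,0,0,0,1]
    - [0.002,0.018,0.008,0,0,0,1]
    - [0.002,0.02,0.02,0,0,0,1]
    - [0.003,0.025,0.04,0,0,0,1]

```text
time: 8.65
tcp_pos: [569.7, -271.2, 32.0]
orientation: [-2.791, 1.569, 1.773]
ft_force: [1.9, 6.1, 0.3]
finger_gap: 0.005
```

Request:
send_rows:
  rows:
    - [0.004,0.03,0.05,0,0,0,1]
    - [0.01,0.05,0.3,0,0,0,1]
    - [0.01,0.05,0.7,0,0,0,1]
    - [0.01,0.05,0.9,0,0,0,1]
    - [0.01,0.05,0.9,0,0,0,1]

```text
time: 9.15
tcp_pos: [573.6, -268.5, 145.3]
orientation: [1.034, 1.562, -0.684]
ft_force: [0.1, -0.8, -0.3]
finger_gap: 0.004
```

Request:
send_rows:
  rows:
    - [0,0.4,0.4,0,0,0,1]
    - [0,0.8,0.5,0,0,0,1]
    - [0,0.9,0.5,0,0,0,1]
    - [0,0.9,0.5,0,0,0,1]

```text
time: 9.55
tcp_pos: [570.6, -155.4, 201.0]
orientation: [-2.765, 1.571, 1.803]
ft_force: [0.8, -0.8, -0.3]
finger_gap: 0.004
```

```bash
python3 look.py 8 side top wrist; python3 -c "
import cv2
s=cv2.imread('pics/side8.png');t=cv2.imread('pics/top8.png')
cv2.imwrite('pics/c8.png',cv2.resize(s[195:345,280:440],None,fx=4,fy=4,interpolation=2))"
```

```text
9.55 [ 570.6 -155.4  201. ] yang -8.31 xaxis [-0.  0. -1.] [ 0.78 -0.81 -0.29] 0.00448430827766092
tray xy -14.7 95.6
```

View pics/c8.png

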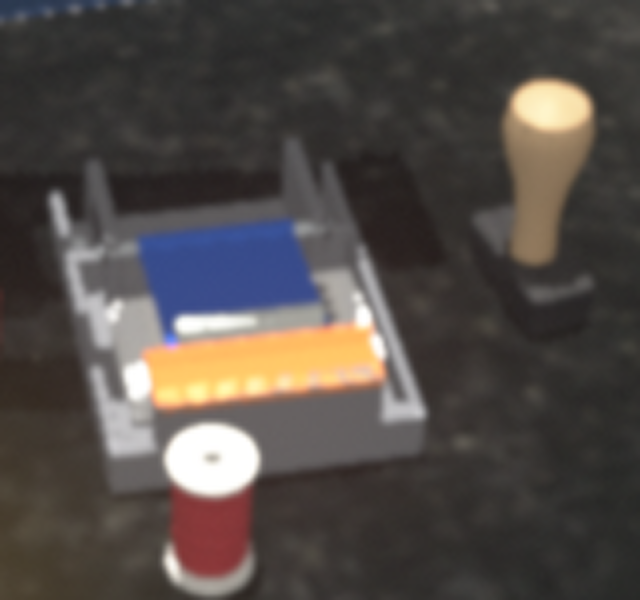

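View pics/wrist8.png

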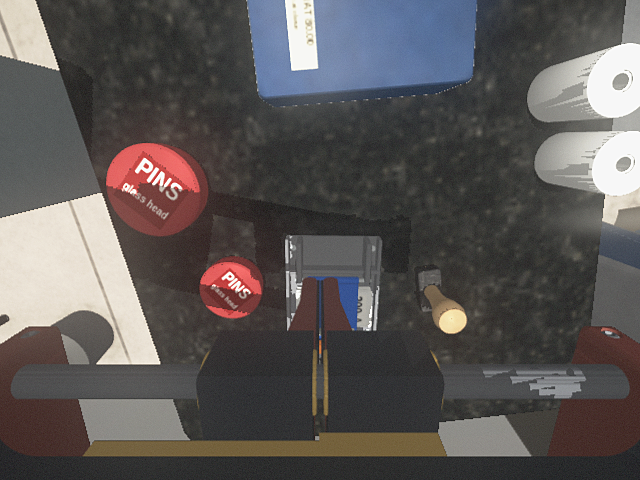

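View pics/top8.png

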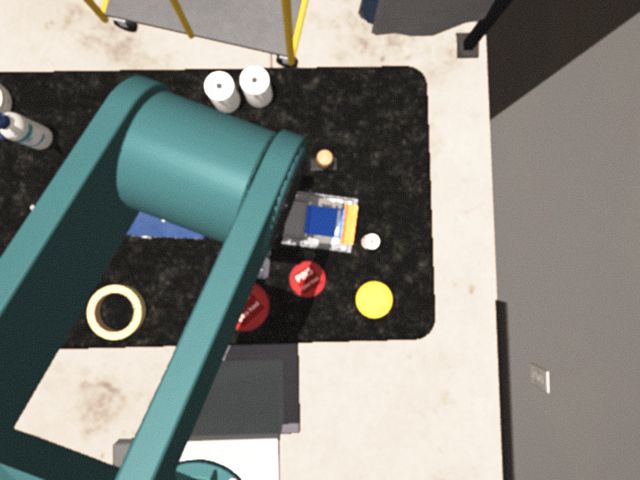

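Run:
```python
from h import *
import pickle
ims=[]
for n in "78":
    C=pickle.load(open(f"side{n}.pkl","rb"));ims.append(cv2.resize(C["color"][240:300,305:385,::-1],(400,300),interpolation=2))
a=cv2.hconcat(ims);C=pickle.load(open("top8.pkl","rb"))
b=cv2.resize(C["color"][185:260,270:370,::-1],(400,300),interpolation=2)
cv2.imwrite("pics/e.png",cv2.vconcat([a,cv2.hconcat([b,b*0])]))
P=[571.05,-252.1,-.1482]
def w(q):
    c,k=np.cos(P[2]),np.sin(P[2]);return np.array([P[0]+c*q[0]-k*q[1],P[1]+k*q[0]+c*q[1],q[2]])
for s in (10,14,18):print(s,[np.round((np.array(proj(C,w((x,46-s,26))))-(270,185))*4) for x in(-28,28)], (np.array(proj(C,w((0,-41,42))))-(270,185))*4)
```

```text
10 [array([122., 190.]), array([137.,  76.])] [290.34606532 151.09312468]
14 [array([131., 192.]), array([145.,  77.])] [290.34606532 151.09312468]
18 [array([139., 193.]), array([154.,  78.])] [290.34606532 151.09312468]
```

View pics/e.png

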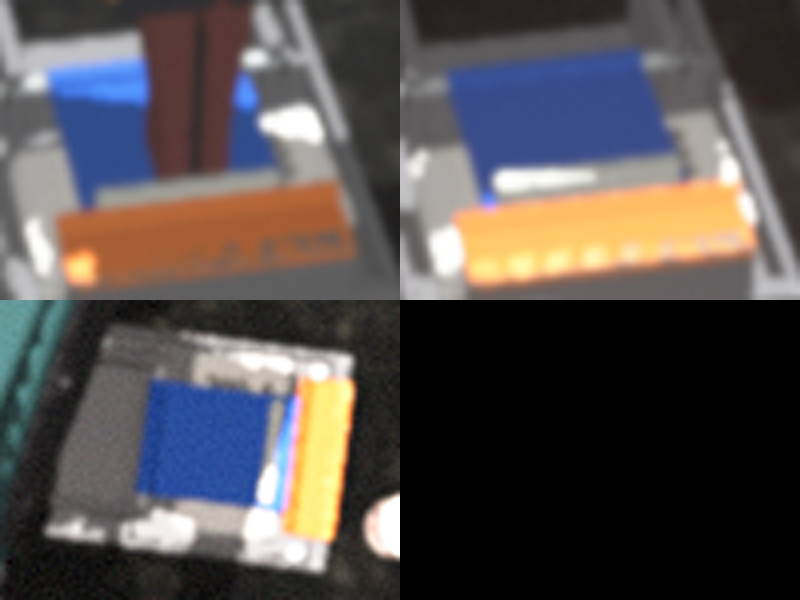

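```bash
python3 -c "
from station import telemetry,manip
print(telemetry.sense()['time'],telemetry.sense()['ft_force']);print(manip.sign_off())"
```

```text
9.7 [ 0.70115603  0.07021925 -0.42714806]
the job is handed in; nothing more can be done
None
```

The tray is closed. With the shut fingertips I folded the tab flat, kept it down with about 5–8 N, and pushed it toward the lip until it hit its stop. The push peaked at about 13 N with the fingertip no longer moving. I then eased off, lifted clear and handed the job in at about 9.7 s.

**Last checks:**
- **Tab:** the top picture puts the hinge at about 18 mm of slide. The tab stayed under the orange lip after release, and its hinge end did not visibly move back.
- **Tag pack, stamp, spool and tin:** stamp, spool and the smaller red tin stand where they did in the first pictures, upright. What shows of the tag pack still lies in the tray. I compared these by eye only.
- **Robot:** it is clear of everything, and the contact force was near zero.

**What disagreed:** the camera views put the tray 1–3 mm apart from each other, so I relied on felt contact for the final push. The finger also dragged the tab along by friction before it reached the ridge; the final push to the stop was against the ridge.

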